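# Set a rack stop to a setting block, taking up the backlash

### The arm

A 7-joint arm with a two-finger parallel gripper is mounted at the origin on a cart in front of the work surface, level with it; the furniture and walls round the work are solid. World frame = base frame: x ahead of the robot, y to its left, z up, the work surface at z = 0. Lengths are in m, angles in rad, forces in N, time in s.
With the tool pointing down it reaches from about 0.4 to 0.85 m from the base axis. Payload 6.9 kg.
Tool frame: the origin (TCP) lies midway between the tips of the shut fingers; the grasp point (between the pads) lies 19 mm behind it; y points along the fingers, z is the direction in which the jaws open and shut, and the axes are right-handed (so a half turn about y gives the same grasp; the last joint's range is limited). The gripper opens to 85 mm and grips with 20 to 120 N. Pads are 22 mm wide; open, the fingers measure 114 mm over their backs; the gripper's body (76 mm by 85 mm) begins 54 mm behind the grasp point. The pads swing forward as they close: fully open they stand 13 mm farther back than shut.
Start: joints at [-1.006, 0.507, -0.238, 1.5, 0.126, 1.149, -0.155], TCP at [0.277, 0.56, 0.231] pointing down, gripper open.
Joint ranges: [-3.08, 3.08], [-0.24, 2.05], [-1.43, 1.35], [0, 2.5], [-1.52, 4.66], [0.17, 1.96], [-2.89, 2.89]. Speed limits (rad/s): [2.39, 2.39, 3.14, 3.14, 3.14, 3.14, 3.14].

### API

Orientations are given as a rotation vector (axis times angle).
In Python, from workcell import ctrl gives the robot as it stands.
- The arm moves only by the tool arm_command, never from a script. Its argument "commands" is a list of rows, each a list of 4 numbers: the shift along the tool's x, y, z in cm, then the turn about the tool's y in degrees. In form: [[tx, ty, tz, yaw], ...]. A call has 1 to 8 rows; each row is the pose to reach, as a shift and turn from the pose commanded when the call began, along the tool's axes at that moment; what a row does not reach only later rows make up. A row lasts 1/10 s, in which the tool goes at most 50 mm and 8.59 degrees, less where a joint would pass 70% of its speed; a pose out of reach is approached as far as the arm can. A call with a gripper value outside its range is refused whole. "fingers" is the opening, from 0 (shut) to 1 (fully open), set as the call begins (left out, the last holds). The fingers move at their own pace and stop on an object; "squeeze" is the grip in N (left out, the last holds). Time passes only in rows, so rows that repeat a pose let the fingers close. It gives the time, the measured TCP pose, the force and the opening at its end, in the units of the state.
- ctrl.state(): the state, without advancing time (a new reading comes with each control period).
- ctrl.camera(name): name is "side" or "top" or "wrist"; returns a dict with "color" (400x640x3 uint8, red, green, blue), "fx", "fy", "cx", "cy" (pixels), "D" ([k1, k2, p1, p2, k3] as OpenCV has them; the pictures are not rectified), "view" (4x4, takes a point from world to camera coordinates); the wrist camera has in their place "mount" (4x4, takes a point from camera to tool coordinates, whose origin is the TCP and whose axes are the tool frame's). Camera axes: x right, y down, z forward; pixel columns grow to the right and rows downward; lengths in m; the calibration is good to about 2 mm. A picture is of the moment at which its call begins: read the wrist's pose just before it. There is no depth.
- ctrl.finish_job(): hands the job in, once; it reports no verdict.
Trained networks look in a picture, given as the dict that the camera call returned (one of the last four; its "shot" number tells which), for a name from the list of things; names that differ only in an ending like _2 or _b are one class to them, and where a whole thing is asked for, a point or a joint stands for the part that bears it (a point fixed in the world has none). Each returns a list of dicts, best first, with "score" (0 to 1); they miss things now and then, are a little off and sometimes report something else, mostly with a low value. They report only what shows in the picture. A call takes as long as a camera call. They do not tell look-alikes from the thing itself.
- ctrl.find_in(label, picture): "point" ([x, y, z] in m, in world coordinates, good to about 4 mm: the middle of the surface that is visible of it).
- ctrl.silhouettes(label, picture): "mask" (400x640 bool, what is visible of it).
- ctrl.place_of(label, picture): "point" ([x, y, z] in m, in world coordinates, good to about 4 mm: a listed point, or the origin of a listed thing).
The state is a dict: "t": time; "joint_pos": joint angles; "dq": joint speeds; "effort": joint torques, N m; "tool_pos": TCP position; "tool_rot": TCP orientation; "ft_force": force on the tool from outside, world axes, zero at the start; "wrist_torque": the same for the moment, N m; "finger_gap": finger opening in m.
Only numpy, scipy, OpenCV 4.12 (cv2) and the standard library are available. Lean on these libraries where they do the work, as an engineer would, in place of code of your own. Each camera call takes 0.05 s, during which the arm holds its last target.

### The job

Set the sliding brass stop to the aluminium setting block: wind the handwheel anticlockwise until its red line is well past the white pointer and the gap to the steel jaw is a good 10 mm longer than the block, and lay the block flat and square on the bed in the gap, its length across the gap. Then wind the wheel back clockwise only, until the backlash is taken up and the stop just nips the block against the jaw: hard enough to hold it by a few newtons when you let go, but never squeezing it with more than 15 N. Leave it so and let go of everything.

Things in the scene. Friction and masses are not known exactly. Their poses are not given: they have to be found in the camera images.
- fixture: grey bed 80 x 330 x 10 mm, fixed to the bench. Origin: under the bed, on the bench top; y axis along the bed, z up. Bed top 10 mm up. The steel jaw face, looking to +y, is adjustable: it stands at y = -130 mm give or take 3 mm, firm; 55 mm wide (x -27 to 27), top 46 mm above the bench. A green gear housing (x -63 to 22, y 47 to 133 mm, 56 mm high) carries the handwheel
- stop: brass stop, 44 mm wide, top 43 mm above the bench, sliding along the bed's y on a steel rack bar. Origin: middle of its working face, which looks to -y at the jaw, at bed-top height. Gap = its y in the fixture's frame + 130 mm, give or take the jaw's 3 mm. It moves 20 mm per rad of the wheel once the play is taken up; friction (about 11 N at the stop) holds it where it is left
- wheel_axis (a point): on the handwheel's upright axis, 105 mm above the bench; fixed at x = -30, y = 90 mm of the fixture. Dark disc 124 mm across, rim 65 to 77 mm above the bench. Anticlockwise from above opens the stop. White pointer beside the rim on the jaw side; the red line on the rim, opposite the handle, is at the pointer when the gap is about 60 mm with the play taken up for closing
- handle_grip (a point): half-way up the wheel's handle: black upright knob, 22 mm across, 48 mm high (77 to 125 mm above the bench), revolving freely on its pin, 48 mm from the wheel's axis. Winding takes about 5 N at the handle, under 1 N within the play; each newton more at the handle presses the stop with about 2.4 N more
- lash (a joint): play of the handwheel on its shaft, 0 to 0.3 rad: 0.3 = the wheel drives the stop open, 0 = play fully taken up in the closing (clockwise) direction, in between = the wheel turns without moving the stop
- block: aluminium setting block, 30 x 60 x 40 mm, 0.25 kg, standing on its 30 x 60 mm face. Origin: its centre; its y axis runs along its 60 mm length, z up
There are look-alikes about, which are no part of the job. Several things look just like the block: the one meant starts farthest to the robot's left.

How it is judged:
By the outcome, as a careful person would: the job done as asked, in the order asked, and still so for the second after the job is handed in, with the robot touching nothing.
It also fails if it takes over 72 s, if anything falls off the work surface, if the arm or the gripper's body presses on something with over 40 N, if the wrist force passes 120 N, or if a joint passes its speed limit or range.

## Working session

There is one attempt and no reset: what is moved stays moved. The work goes in short steps, Python scripts to look and compute and a tool call to move; the robot and the scene stay as the last step left them, time stands still between calls to the robot, and variables do not carry over. Pictures are saved under pics/ and viewed, and the job is handed in when it is done.

Besides the shell and the picture viewer there is one more tool, called after "Call:" as name([rows], argument=value, ...), one row to a line, values as JSON. arm_command: Moves the arm, as the interface text tells. Its arguments: {"type":"object","properties":{"commands":{"type":"array"},"fingers":{"type":"number"},"squeeze":{"type":"number"}},"required":["commands"]}

```bash
mkdir -p pics; ls; cat > h.py <<'E'
import numpy as np, cv2
from workcell import ctrl
from scipy.spatial.transform import Rotation as R
def save(p,n,crop=None,s=1):
    im=p["color"][:,:,::-1]
    if crop: x0,y0,x1,y1=crop; im=im[y0:y1,x0:x1]
    im=cv2.resize(np.ascontiguousarray(im),None,fx=s,fy=s,interpolation=cv2.INTER_CUBIC); cv2.imwrite("pics/"+n,im)
def K(p): return np.array([[p["fx"],0,p["cx"]],[0,p["fy"],p["cy"]],[0,0,1.]])
def viewm(p,st=None):
    if "view" in p: return np.array(p["view"])
    T=np.eye(4);T[:3,:3]=R.from_rotvec(st["tool_rot"]).as_matrix();T[:3,3]=st["tool_pos"]
    return np.linalg.inv(T@np.array(p["mount"]))
def pix2plane(p,uv,z,st=None):
    V=viewm(p,st);u=cv2.undistortPoints(np.array(uv,float).reshape(-1,1,2),K(p),np.array(p["D"],float)).reshape(-1,2)
    Ri=V[:3,:3].T;c=-Ri@V[:3,3];d=np.c_[u,np.ones(len(u))]@Ri.T
    return c+d*((z-c[2])/d[:,2])[:,None]
def proj(p,X,st=None):
    V=viewm(p,st);rv,_=cv2.Rodrigues(V[:3,:3]);return cv2.projectPoints(np.array(X,float).reshape(-1,1,3),rv,V[:3,3],K(p),np.array(p["D"],float))[0].reshape(-1,2)
E
python3 - <<'E'
from h import *
st=ctrl.state();print(st)
for n in("top","side"):
    p=ctrl.camera(n);save(p,n+"0.png");print(n,p["shot"],np.round(p["view"],3).tolist(),p["fx"])
    for l in("fixture","stop","wheel_axis","handle_grip","block"):
        try:print(l,[(round(d["score"],2),np.round(d["point"],4).tolist()) for d in ctrl.place_of(l,p)])
        except Exception as e:print(l,e)
E
```

```text
pics
{'t': 0.0, 'joint_pos': array([-1.00551547,  0.50834005, -0.23754158,  1.5011302 ,  0.12567335,
        1.1488882 , -0.15481742]), 'dq': array([0.00088334, 0.00066939, 0.00095966, 0.00105057, 0.00018861,
       0.00046844, 0.00078325]), 'effort': array([ 6.44018892e-04, -6.20587564e+01, -2.18628377e+00, -2.49646854e+01,
        1.27635378e-02,  1.22611920e-02, -1.65315168e-05]), 'tool_pos': array([0.2771767 , 0.55961984, 0.23042978]), 'tool_rot': array([-1.54230079,  0.36093912, -0.36029647]), 'ft_force': array([-0.44010096,  0.39641804,  0.69897565]), 'wrist_torque': array([-0.02255149, -0.06579398,  0.05673822]), 'finger_gap': 0.0851346091859615}
top 1 [[-0.017, -1.0, 0.001, -0.145], [-0.993, 0.017, -0.121, 0.492], [0.121, -0.003, -0.993, 1.374], [0.0, 0.0, 0.0, 1.0]] 509.0984239162899
fixture [(0.77, [0.586, 0.0202, -0.0006])]
stop [(0.59, [0.6012, -0.0657, 0.0059])]
wheel_axis [(0.93, [0.5421, 0.1059, 0.1031])]
handle_grip [(0.47, [0.5856, 0.0236, -0.0021]), (0.41, [0.5807, 0.1399, 0.1026])]
block [(0.67, [0.6013, -0.0655, 0.0052]), (0.62, [0.356, -0.3338, 0.0178]), (0.62, [0.4666, -0.3018, 0.0213]), (0.58, [0.3173, -0.4437, 0.0219]), (0.48, [0.5953, -0.2293, 0.0197])]
side 2 [[0.847, -0.532, 0.012, -0.501], [-0.196, -0.332, -0.923, 0.146], [0.495, 0.779, -0.385, 0.782], [0.0, 0.0, 0.0, 1.0]] 368.96609395525286
fixture [(0.73, [0.5844, 0.0241, 0.0024])]
stop [(0.57, [0.6057, -0.0641, 0.0096])]
wheel_axis [(0.73, [0.5474, 0.1071, 0.1007])]
handle_grip [(0.5, [0.5931, -0.2302, 0.0202]), (0.43, [0.5795, 0.1429, 0.1077])]
block [(0.78, [0.3568, -0.3344, 0.0188]), (0.78, [0.3159, -0.4431, 0.0225]), (0.75, [0.4675, -0.3025, 0.0216]), (0.59, [0.5922, -0.23, 0.0202])]
```

View pics/top0.png

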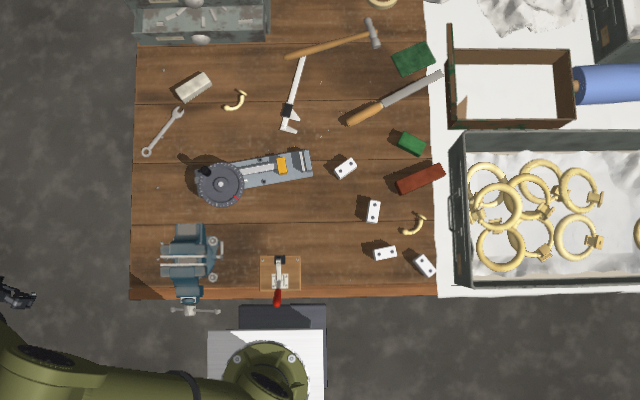

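View pics/side0.png

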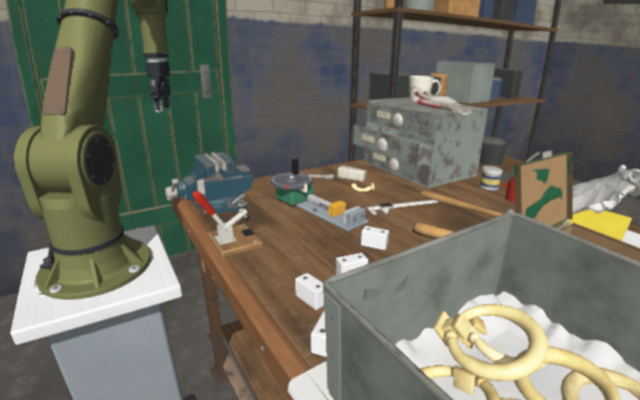

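```bash
python3 - <<'E'
from h import *
p=ctrl.camera("top");save(p,"c1.png",(170,130,390,230),3.6);save(p,"c2.png",(150,60,450,290),2.6)
np.save("top.npy",p,allow_pickle=True)
for l in("fixture","stop","handle_grip","wheel_axis"):
  print(l,[(round(d["score"],2),np.round(d["point"],4).tolist()) for d in ctrl.place_of(l,p)])
E
```

```text
fixture [(0.7, [0.5862, 0.0197, -0.0023])]
stop [(0.72, [0.6023, -0.0684, 0.0061])]
handle_grip [(0.48, [0.5816, 0.1444, 0.106])]
wheel_axis [(0.95, [0.5472, 0.1027, 0.1003]), (0.48, [0.585, 0.0209, -0.0036])]
```

View pics/c1.png

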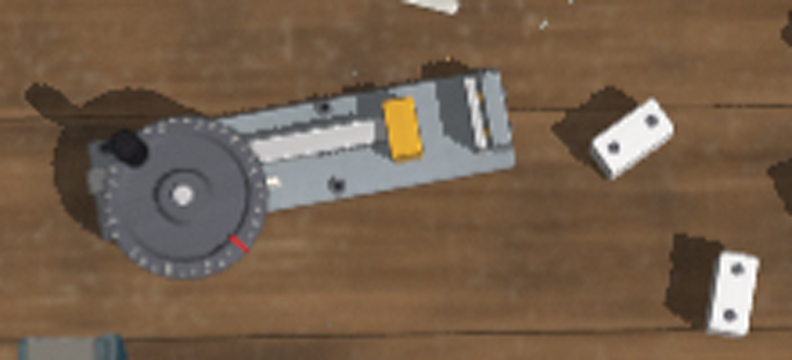

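View pics/c2.png

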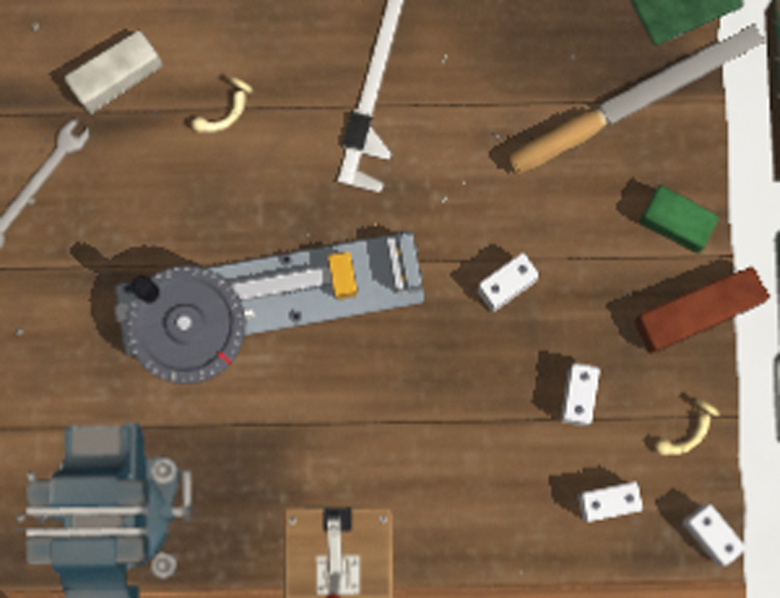

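Candidates in the top picture are the white blocks at (345,168), (373,211), (384,253) and (425,265). Robot-left means image-left (+y), so the one at (345,168), about (0.594, -0.23), is meant. The crop confirms it is the leftmost; the ash-coloured bar at (192,87) is bigger and has no holes. The red line sits about 50° clockwise of the pointer.

```bash
cat >> h.py <<'E'
def rel(pos,yawdeg=None,axz=None):
    """shift in tool axes (cm) from the present measured pose to world pos"""
    st=ctrl.state();M=R.from_rotvec(st["tool_rot"]).as_matrix()
    return np.round(M.T@(np.array(pos)-st["tool_pos"])*100,2)
E
python3 - <<'E'
from h import *
from scipy.optimize import least_squares
st=ctrl.state();M=R.from_rotvec(st["tool_rot"]).as_matrix();print(np.round(M,3))
w=ctrl.camera("wrist");print(np.round(w["mount"],3).tolist(),w["fx"],w["fy"],w["cx"]);save(w,"w0.png")
p=np.load("top.npy",allow_pickle=True).item()
px=lambda x,y:(170+x/3.6,130+y/3.6)
# wheel centre, red, handle
c=pix2plane(p,[px(183,195)],0.08)[0];print("wheelc",c)
c2=pix2plane(p,[px(186,197)],0.077)[0]
print("handle top",pix2plane(p,[px(122,145)],0.125)[0],"red",pix2plane(p,[px(240,243)],0.077)[0])
print("bed corners",pix2plane(p,[px(515,165)],0.01),pix2plane(p,[px(270,212)],0.01))
def mod(fx,fy,ph,x,y,z):
    c,s=np.cos(ph),np.sin(ph);return np.array([fx+c*x-s*y,fy+s*x+c*y,z])
ph0=np.radians(7.5)
im=cv2.resize(np.ascontiguousarray(p["color"][130:230,170:390,::-1]),None,fx=3.6,fy=3.6,interpolation=cv2.INTER_CUBIC)
for pts in([(-.04,-.165,.01),(.04,-.165,.01),(.04,.165,.01),(-.04,.165,.01)],[(-.027,-.13,.046),(.027,-.13,.046)]):
    q=proj(p,[mod(.586,.020,ph0,*a) for a in pts]);q=((q-[170,130])*3.6).astype(int)
    cv2.polylines(im,[q],True,(0,255,0),1)
q=proj(p,[mod(.586,.020,ph0,-.03+.062*np.cos(t),.09+.062*np.sin(t),.077) for t in np.linspace(0,6.28,60)]);q=((q-[170,130])*3.6).astype(int)
cv2.polylines(im,[q],True,(0,255,0),1)
cv2.imwrite("pics/ov.png",im)
E
```

```text
[[ 0.896 -0.     0.444]
 [-0.444  0.     0.896]
 [-0.    -1.     0.   ]]
[[0.001, 0.958, 0.288, -0.073], [0.001, -0.288, 0.958, -0.143], [1.0, -0.001, -0.001, -0.001], [0.0, 0.0, 0.0, 1.0]] 284.61818352528826 284.61818352528826 314.9134357983892
wheelc [0.5442556  0.10482106 0.08      ]
handle top [0.57412263 0.14091689 0.125     ] red [0.50788533 0.06260788 0.077     ]
bed corners [[ 0.57521262 -0.14221731  0.01      ]] [[0.54130762 0.04970508 0.01      ]]
```

View pics/ov.png

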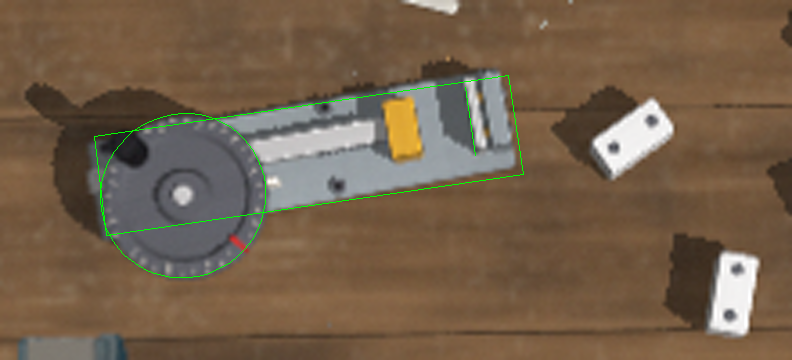

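View pics/w0.png

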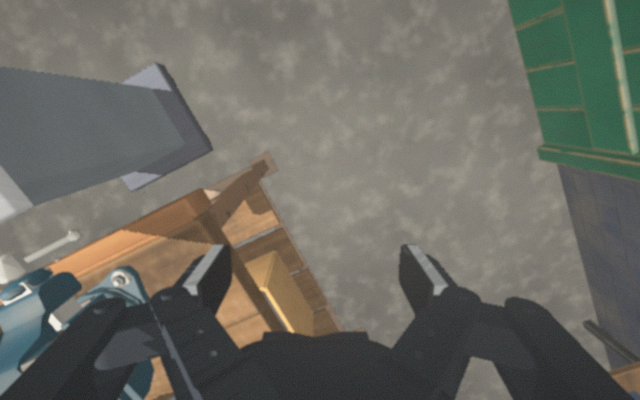

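```bash
python3 - <<'E'
from h import *
print(rel([.575,.1415,.25]), ctrl.state()["t"])
E
```

```text
[ 45.25  -1.87 -24.3 ] 0.9
```

Call:
arm_command([
  [3.8, -0.15, -2.0, 8.5],
  [7.6, -0.3, -4.0, 17],
  [11.4, -0.5, -6.1, 25.5],
  [15.1, -0.6, -8.1, 34],
  [18.9, -0.8, -10.1, 42.5],
  [22.6, -0.9, -12.1, 51],
  [26.4, -1.1, -14.2, 59.5],
  [30.2, -1.2, -16.2, 68],
])

```text
t: 1.7
tool_pos: [0.4769, 0.2794, 0.2438]
tool_rot: [-1.169, 1.269, -1.269]
ft_force: [0.5, 0.5, -0.5]
finger_gap: 0.0854
```

```bash
python3 - <<'E'
from h import *
s=ctrl.state();M=R.from_rotvec(s["tool_rot"]).as_matrix()
print(rel([.575,.1415,.25]),s["t"],s["tool_pos"],np.round(M,3).tolist(),np.degrees(np.arctan2(M[1,2],M[0,2])),s["joint_pos"].round(2))
E
```

```text
[12.94 -0.63 10.9 ] 1.7 [0.47693285 0.27939661 0.24375832] [[-0.082, 0.001, 0.997], [-0.997, 0.001, -0.082], [-0.001, -1.0, 0.001]] -4.685959210493926 [-0.65  0.38  0.11  1.68 -0.05  1.08 -0.61]
```

Call:
arm_command([
  [2.6, -0.1, 2.2, 7.1],
  [5.2, -0.2, 4.4, 14.1],
  [7.7, -0.4, 6.5, 21.2],
  [10.3, -0.5, 8.7, 28.2],
  [12.9, -0.6, 10.9, 35.3],
  [12.9, -0.6, 10.9, 35.3],
])

```text
t: 2.3
tool_pos: [0.5775, 0.1384, 0.2495]
tool_rot: [-0.79, 1.701, -1.709]
ft_force: [-0.5, -1.3, 0.0]
finger_gap: 0.0856
```

```bash
python3 - <<'E'
from h import *
s=ctrl.state();w=ctrl.camera("wrist");np.save("w1.npy",[w,s],allow_pickle=True);save(w,"w1.png",None,1.25)
print(s["tool_pos"])
E
```

```text
[0.57752638 0.13838961 0.2495469 ]
```

View pics/w1.png

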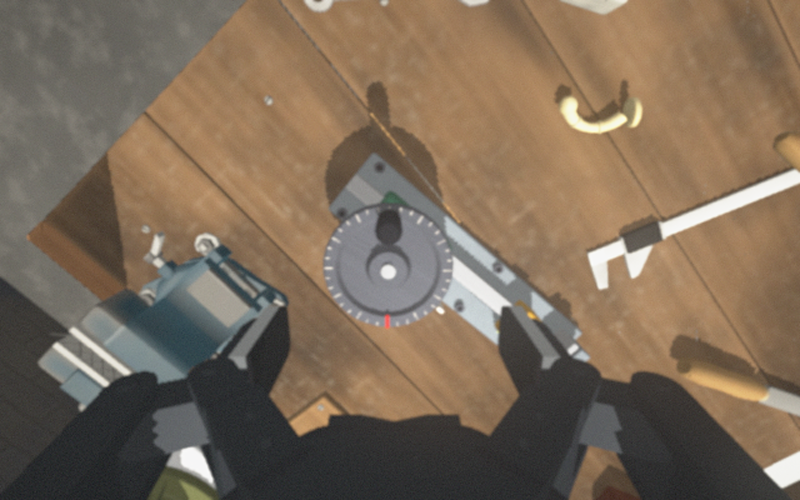

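```bash
cat > fit.py <<'E'
from h import *
from scipy.optimize import least_squares
p=np.load("top.npy",allow_pickle=True).item();w,s=np.load("w1.npy",allow_pickle=True)
def mod(q,P):
    fx,fy,ph=q[:3];P=np.atleast_2d(P);c,sn=np.cos(ph),np.sin(ph)
    return np.c_[fx+c*P[:,0]-sn*P[:,1],fy+sn*P[:,0]+c*P[:,1],P[:,2]]
if __name__=="__main__":
    px=lambda x,y:(170+x/3.6,130+y/3.6)
    obs_t=[((-.04,-.165,.01),px(515,165)),((-.03,.09,.077),px(186,198))]
    obs_w=[((.04,.165,.01),(375/1.25,155/1.25)),((-.03,.09,.077),(388/1.25,266/1.25))]
    def res(q):
        r=[proj(p,mod(q,a))[0]-b for a,b in obs_t]+[proj(w,mod(q,a),s)[0]-b for a,b in obs_w]
        # line on +x edge
        a=proj(w,mod(q,[(.04,.165,.01),(.04,-.165,.01)]),s)
        d=(a[1]-a[0])/np.linalg.norm(a[1]-a[0])
        b=np.array([460,224.])/1.25-a[0]
        return np.r_[np.concatenate(r),d[0]*b[1]-d[1]*b[0]]
    r=least_squares(res,[.586,.022,.15]);q=r.x;print(q,np.degrees(q[2]),r.fun.round(1))
    np.save("q.npy",q)
    print("wheel",mod(q,(-.03,.09,.1)))
    print("handle w",pix2plane(w,[(388/1.25,213/1.25)],.125,s),"handle t",pix2plane(p,[px(122,145)],.125))
    im=cv2.resize(np.ascontiguousarray(p["color"][130:230,170:390,::-1]),None,fx=3.6,fy=3.6,interpolation=cv2.INTER_CUBIC)
    im2=cv2.resize(np.ascontiguousarray(w["color"][100:300,220:500,::-1]),None,fx=2.8,fy=2.8,interpolation=cv2.INTER_CUBIC)
    t=np.linspace(0,6.28,60)
    for P in([(-.04,-.165,.01),(.04,-.165,.01),(.04,.165,.01),(-.04,.165,.01)],[(-.027,-.13,.046),(.027,-.13,.046)],[(-.022,-.07-.015,.043),(.022,-.085,.043)],np.c_[-.03+.062*np.cos(t),.09+.062*np.sin(t),t*0+.077]):
        cv2.polylines(im,[((proj(p,mod(q,P))-[170,130])*3.6).astype(int)],True,(0,255,0),1)
        cv2.polylines(im2,[((proj(w,mod(q,P),s)-[220,100])*2.8).astype(int)],True,(0,255,0),1)
    cv2.imwrite("pics/ov1.png",im);cv2.imwrite("pics/ov2.png",im2)
E
python3 fit.py
```

```text
[0.58945048 0.0233085  0.17076187] 9.783934658695866 [ 1.4 -1.  -1.4 -0.8  0.4 -1.3 -0.5  1.3 -0.8]
wheel [[0.54459282 0.1069015  0.1       ]]
handle w [[0.586118   0.15364005 0.125     ]] handle t [[0.57412263 0.14091689 0.125     ]]
```

View pics/ov1.png

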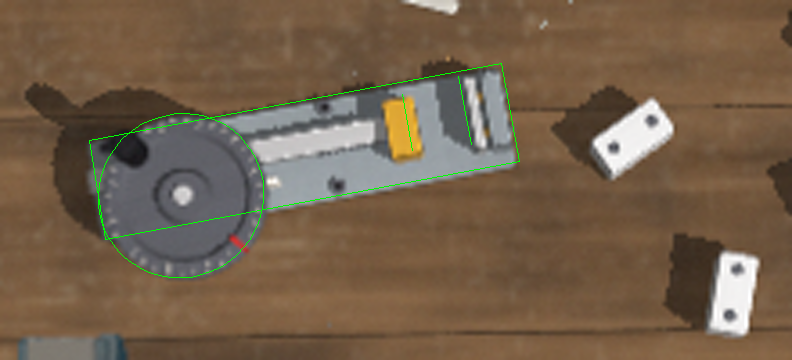

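View pics/ov2.png

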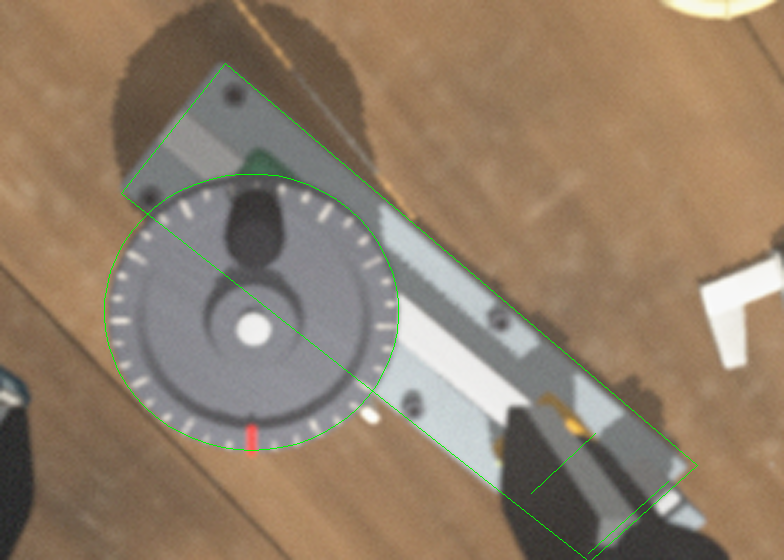

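```bash
python3 - <<'E'
from fit import *
q=np.load("q.npy");c=mod(q,(-.03,.09,.1))[0]
for uv in[(310.7,185.7),(310.7,184)]:
    h=pix2plane(w,[uv],.125,s)[0];d=h-c;print(h,np.hypot(*d[:2]),np.degrees(np.arctan2(d[1],d[0])))
print([(d["score"],d["point"]) for d in ctrl.place_of("handle_grip",ctrl.camera("wrist"))])
rd=pix2plane(w,[(220+252/2.8,100+438/2.8)],.077,s)[0]-c;print("red ang",np.degrees(np.arctan2(rd[1],rd[0])))
pt=pix2plane(w,[(220+370/2.8,100+415/2.8)],.07,s)[0]-c;print("ptr ang",np.degrees(np.arctan2(pt[1],pt[0])))
st=ctrl.state();M=R.from_rotvec(st["tool_rot"]).as_matrix();print(np.degrees(np.arctan2(M[1,2],M[0,2])),st["tool_pos"])
E
```

```text
[0.5764898 0.1419478 0.125    ] 0.04738839321689564 47.69347828802206
[0.57759958 0.14324459 0.125     ] 0.049094457599425566 47.75430217147474
[(0.77, [0.5756, 0.1412, 0.1062])]
red ang -130.44854115621774
ptr ang -82.8531319130984
-39.56532100175012 [0.57468476 0.14464236 0.24910277]
```

Call:
arm_command([
  [0, 4, 0.1, 0],
  [0, 8, 0.2, 0],
  [0, 12, 0.2, 0],
  [0, 14.5, 0.2, 0],
  [0, 15.6, 0.2, 0],
  [0, 15.6, 0.2, 0],
], fingers=0.6, squeeze=20)

```text
t: 3.05
tool_pos: [0.5754, 0.1438, 0.0922]
tool_rot: [-0.802, 1.698, -1.696]
ft_force: [0.7, 0.6, 0.0]
finger_gap: 0.0512
```

Call:
arm_command([
  [0, 0, 0, 0],
  [0, 0, 0, 0],
  [0, 0, 0, 0],
  [0, 0, 0, 0],
], fingers=0.1, squeeze=20)

```text
t: 3.45
tool_pos: [0.5776, 0.1432, 0.0948]
tool_rot: [-0.795, 1.697, -1.697]
ft_force: [0.3, 2.1, 4.6]
finger_gap: 0.0212
```

Call:
arm_command([
  [0.05, 0, -0.67, -8],
  [0.19, 0, -1.32, -16],
  [0.42, 0, -1.95, -24],
  [0.73, 0, -2.54, -32],
  [1.12, 0, -3.09, -40],
  [1.59, 0, -3.57, -48],
  [2.12, 0, -3.98, -56],
  [2.7, 0, -4.31, -64],
])

```text
t: 4.25
tool_pos: [0.5289, 0.153, 0.0952]
tool_rot: [-1.375, 0.881, -0.886]
ft_force: [3.7, 7.8, 3.2]
finger_gap: 0.021
```

```bash
cat >> h.py <<'E'
def info():
    st=ctrl.state();q=np.load("q.npy");c=np.array([.5446,.1069])
    M=R.from_rotvec(st["tool_rot"]).as_matrix();d=st["tool_pos"][:2]-c
    a=np.degrees(np.arctan2(d[1],d[0]));t=np.array([-np.sin(np.radians(a)),np.cos(np.radians(a))]);rr=d/np.linalg.norm(d)
    f=st["ft_force"];print("t %.2f r %.4f ang %.2f ztool %.2f Ft(ccw) %.2f Fr %.2f Fz %.2f gap %.4f z %.4f"%(st["t"],np.hypot(*d),a,np.degrees(np.arctan2(M[1,2],M[0,2])),f[:2]@t,f[:2]@rr,f[2],st["finger_gap"],st["tool_pos"][2]),st["joint_pos"].round(2))
E
python3 -c "
from h import *
info()"
```

```text
t 4.25 r 0.0487 ang 108.80 ztool 24.79 Ft(ccw) -5.98 Fr 6.23 Fz 3.16 gap 0.0210 z 0.0952 [-0.27  0.54 -0.08  1.88  0.06  0.72  0.05]
```

Call:
arm_command([
  [0.03, 0, -0.5, -6],
  [0.1, 0, -1.0, -12],
  [0.23, 0, -1.48, -18],
  [0.41, 0, -1.95, -24],
  [0.64, 0, -2.4, -30],
  [0.92, 0, -2.82, -36],
  [1.23, 0, -3.21, -42],
  [1.59, 0, -3.57, -48],
])

```text
t: 5.05
tool_pos: [0.4987, 0.1242, 0.0946]
tool_rot: [-1.554, 0.236, -0.235]
ft_force: [-9.6, 9.6, 13.4]
finger_gap: 0.0211
```

```bash
python3 -c "
from h import *
info()
p=ctrl.camera('top');np.save('top2.npy',p,allow_pickle=True);save(p,'c3.png',(170,130,390,230),3.6)
print([(d['score'],d['point']) for d in ctrl.place_of('stop',p)])
"
```

```text
t 5.05 r 0.0490 ang 159.31 ztool 72.81 Ft(ccw) -5.61 Fr 12.39 Fz 13.37 gap 0.0211 z 0.0946 [-0.06  0.51 -0.33  1.97  0.24  0.7   0.73]
[(0.68, [0.5954, -0.0307, 0.0059])]
```

View pics/c3.png

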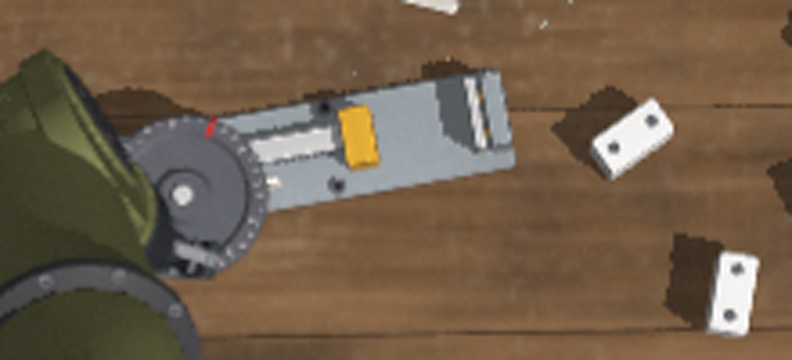

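```bash
python3 - <<'E'
from fit import *
q=np.load("q.npy");p=np.load("top2.npy",allow_pickle=True).item()
def inv(X): 
    c,s_=np.cos(q[2]),np.sin(q[2]);d=X[:,:2]-q[:2];return np.c_[c*d[:,0]+s_*d[:,1],-s_*d[:,0]+c*d[:,1]]*1000
px=lambda x,y:(170+x/3.6,130+y/3.6)
print("stop face",inv(pix2plane(p,[px(369,108),px(379,166)],.043)).round(1))
print("jaw face",inv(pix2plane(p,[px(464,80),px(478,149)],.046)).round(1))
print("stop net",inv(np.array([[.5954,-.0307,0]])))
save(p,"c4.png",(255,140,320,190),12)
E
```

```text
stop face [[ 16.5 -58. ]
 [-29.4 -57.6]]
jaw face [[  23.8 -133.6]
 [ -31.2 -134.3]]
stop net [[ -3.31484811 -54.23399531]]
```

View pics/c4.png

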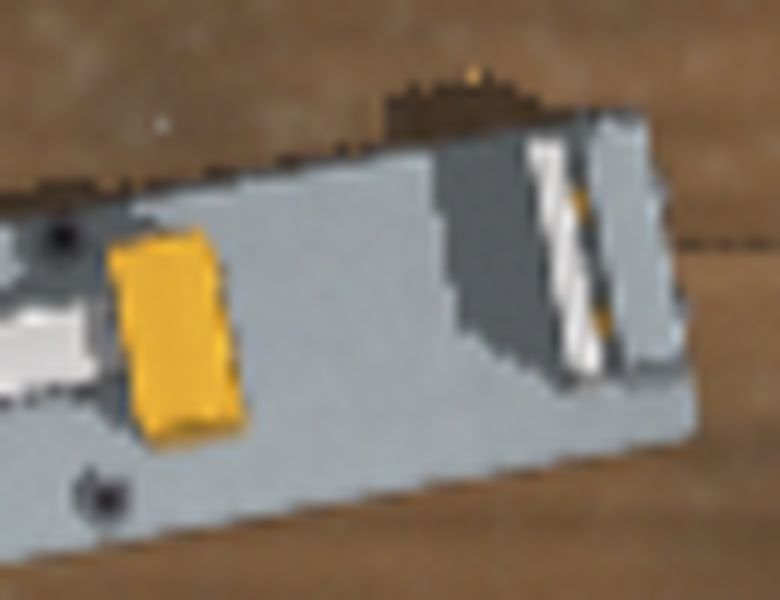

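Call:
arm_command([
  [0, 0, 0, 0],
  [0, 0, 0, 0],
  [0, 0, 0, 0],
  [0, -4, 0, 0],
  [0, -8, 0, 0],
  [0, -12, 0, 0],
  [0, -14, 0, 0],
], fingers=0.65)

```text
t: 5.85
tool_pos: [0.5013, 0.1203, 0.2366]
tool_rot: [-1.556, 0.239, -0.245]
ft_force: [0.6, 0.8, -0.1]
finger_gap: 0.0555
```

```bash
python3 - <<'E'
from h import *
info();p=np.load("top2.npy",allow_pickle=True).item()
px=lambda x,y:(170+x/3.6,130+y/3.6)
a=pix2plane(p,[px(613,148),px(651,121)],.04);print(a,a.mean(0),np.degrees(np.arctan2(*(a[1]-a[0])[1::-1])))
print(rel([*a.mean(0)[:2],.22]))
E
```

```text
t 5.85 r 0.0453 ang 162.77 ztool 72.31 Ft(ccw) -0.93 Fr -0.35 Fz -0.06 gap 0.0555 z 0.2366 [-0.01  0.34 -0.38  1.78  0.15  1.05  0.82]
[[ 0.58176244 -0.21772296  0.04      ]
 [ 0.6023784  -0.24742291  0.04      ]] [ 0.59207042 -0.23257293  0.04      ] -55.233884725189085
[ 19.36   1.67 -30.87]
```

Call:
arm_command([
  [2.4, 0.2, -3.9, 4.7],
  [4.8, 0.4, -7.7, 9.4],
  [7.3, 0.6, -11.6, 14.1],
  [9.7, 0.8, -15.5, 18.8],
  [12.1, 1.0, -19.3, 23.4],
  [14.5, 1.2, -23.2, 28.1],
  [17.0, 1.4, -27.0, 32.8],
  [19.3, 1.7, -30.8, 37.5],
], fingers=0.65)

```text
t: 6.65
tool_pos: [0.5909, -0.2342, 0.2161]
tool_rot: [-1.437, 0.754, -0.754]
ft_force: [-0.0, 0.1, 0.6]
finger_gap: 0.0553
```

Call:
arm_command([
  [0, 0, 0, 0],
])

```text
t: 6.75
tool_pos: [0.5896, -0.2405, 0.2148]
tool_rot: [-1.439, 0.76, -0.761]
ft_force: [0.3, -0.1, 0.2]
finger_gap: 0.0556
```

```bash
python3 - <<'E'
from h import *
info();s=ctrl.state();w=ctrl.camera("wrist");np.save("w2.npy",[w,s],allow_pickle=True);save(w,"w2.png",(160,60,480,300),2.5)
print([(d["score"],d["point"]) for d in ctrl.place_of("block",w)],s["tool_pos"])
m=ctrl.silhouettes("block",w);print([(d["score"],d["mask"].sum()) for d in m])
# project expected block
E
```

```text
t 6.75 r 0.3503 ang -82.62 ztool 34.16 Ft(ccw) 0.24 Fr 0.16 Fz 0.21 gap 0.0556 z 0.2148 [ 0.42  0.53 -0.13  1.49  0.08  1.12  0.88]
[(0.81, [0.594, -0.2339, 0.0215]), (0.73, [0.3512, -0.3328, 0.0191]), (0.73, [0.3171, -0.4452, 0.0198]), (0.65, [0.477, -0.3075, 0.0222])] [ 0.58961873 -0.24049685  0.21475415]
[(0.95, np.int64(2120)), (0.89, np.int64(1384)), (0.72, np.int64(2814)), (0.64, np.int64(1942))]
```

View pics/w2.png

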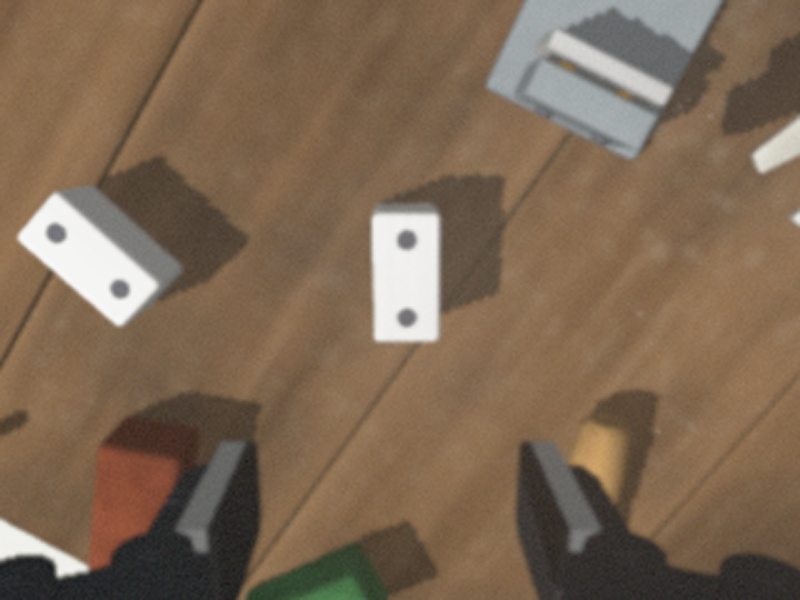

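```bash
python3 - <<'E'
from h import *
w,s=np.load("w2.npy",allow_pickle=True)
f=lambda x,y:(160+x/2.5,60+y/2.5)
c=pix2plane(w,[f(373,212),f(439,212),f(439,341),f(374,341)],.04,s);print(c)
m=c.mean(0);d=(c[2]+c[3]-c[0]-c[1])/2;print(m,np.hypot(*d[:2]),np.degrees(np.arctan2(d[1],d[0])),np.linalg.norm(c[1]-c[0]))
info();print(ctrl.state()["tool_pos"],rel([*m[:2],.022]))
E
```

```text
[[ 0.56353474 -0.2156343   0.04      ]
 [ 0.58772649 -0.199234    0.04      ]
 [ 0.62227897 -0.24799297  0.04      ]
 [ 0.59715059 -0.26506353  0.04      ]]
[ 0.5926727 -0.2319812  0.04     ] 0.05976587985380498 -55.229223354987546 0.02922688823428004
t 6.90 r 0.3414 ang -82.27 ztool 34.87 Ft(ccw) 0.08 Fr -1.19 Fz -0.09 gap 0.0554 z 0.2157 [ 0.42  0.53 -0.13  1.5   0.07  1.12  0.88]
[ 0.59050847 -0.23135681  0.21573077] [ 0.2  19.37  0.15]
```

Call:
arm_command([
  [0.2, 4.5, 0.15, 0],
  [0.2, 9, 0.15, 0],
  [0.2, 13.5, 0.15, 0],
  [0.2, 17, 0.15, 0],
  [0.2, 19.5, 0.15, 0],
  [0.2, 20.5, 0.15, 0],
  [0.2, 20.5, 0.15, 0],
])

```text
t: 7.6
tool_pos: [0.5927, -0.2309, 0.0105]
tool_rot: [-1.438, 0.751, -0.747]
ft_force: [-0.1, -0.5, 0.6]
finger_gap: 0.0555
```

```bash
python3 - <<'E'
from h import *
info();print(ctrl.state()["tool_pos"],rel([.5927,-.232,.01]))
E
```

```text
t 7.60 r 0.3412 ang -81.90 ztool 34.97 Ft(ccw) -0.20 Fr 0.44 Fz 0.63 gap 0.0555 z 0.0105 [ 0.4   0.75 -0.11  1.7   0.12  0.69  0.84]
[ 0.59265415 -0.23093229  0.01048848] [ 0.09  0.05 -0.06]
```

Call:
arm_command([
  [0.1, 0, 0, 0],
  [0.1, 0, 0, 0],
  [0.1, 0, 0, 0],
  [0.1, 0, 0, 0],
  [0.1, 0, 0, 0],
], fingers=0.2, squeeze=35)

```text
t: 8.1
tool_pos: [0.595, -0.2338, 0.0133]
tool_rot: [-1.437, 0.748, -0.753]
ft_force: [-0.2, 0.3, 6.8]
finger_gap: 0.0294
```

Call:
arm_command([
  [0, -3, 0, 0],
  [0, -6, 0, 0],
  [0, -8, 0, 0],
  [0, -9, 0, 0],
  [0, -9, 0, 0],
])

```text
t: 8.6
tool_pos: [0.5942, -0.2337, 0.1028]
tool_rot: [-1.437, 0.749, -0.753]
ft_force: [-0.5, 0.3, -2.7]
finger_gap: 0.0296
```

```bash
python3 - <<'E'
from fit import *
info();q=np.load("q.npy");st=ctrl.state();print(st["tool_pos"])
w=ctrl.camera("wrist");save(w,"w3.png",(160,60,480,300),2.5)
for y in(-102,):
    t=mod(q,(-.004,y/1000,.12))[0];print(y,t,rel(t))
p=ctrl.camera("side");save(p,"s3.png",(220,130,420,330),3)
E
```

```text
t 8.60 r 0.3442 ang -81.71 ztool 34.85 Ft(ccw) -0.45 Fr -0.38 Fz -2.69 gap 0.0296 z 0.1028 [ 0.41  0.64 -0.13  1.63  0.1   0.88  0.86]
[ 0.59424248 -0.23371295  0.10275695]
-102 [ 0.60284184 -0.07788771  0.12      ] [-12.23  -1.87   9.65]
```

View pics/w3.png

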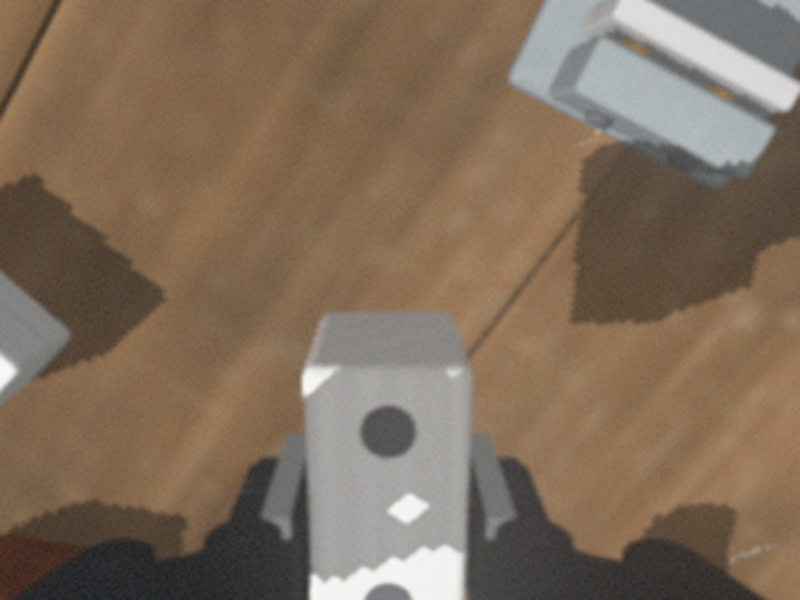

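View pics/s3.png

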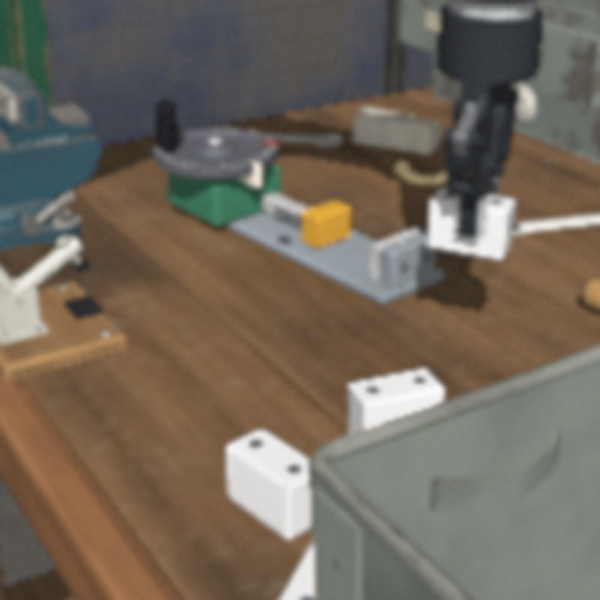

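Call:
arm_command([
  [-2.4, -0.4, 1.9, 5],
  [-4.9, -0.8, 3.9, 10],
  [-7.3, -1.1, 5.8, 15],
  [-9.8, -1.5, 7.7, 20],
  [-12.2, -1.9, 9.6, 25.1],
  [-12.2, -1.9, 9.6, 25.1],
  [-12.2, -1.9, 9.6, 25.1],
])

```text
t: 9.4
tool_pos: [0.6021, -0.0771, 0.1189]
tool_rot: [-1.288, 1.082, -1.079]
ft_force: [0.3, -1.6, -3.2]
finger_gap: 0.0296
```

```bash
python3 - <<'E'
from fit import *
info();q=np.load("q.npy");st=ctrl.state();print(st["tool_pos"])
w=ctrl.camera("wrist");save(w,"w4.png",(160,60,480,300),2.5);np.save("w4.npy",[w,st],allow_pickle=True)
p=ctrl.camera("top");np.save("top4.npy",p,allow_pickle=True);save(p,"t4.png",(240,130,330,200),8.8)
E
```

```text
t 9.40 r 0.1928 ang -72.64 ztool 9.93 Ft(ccw) -0.19 Fr 1.59 Fz -3.15 gap 0.0296 z 0.1189 [ 0.08  0.58  0.01  1.7  -0.    0.86  0.26]
[ 0.60212705 -0.07714858  0.11894721]
```

View pics/w4.png

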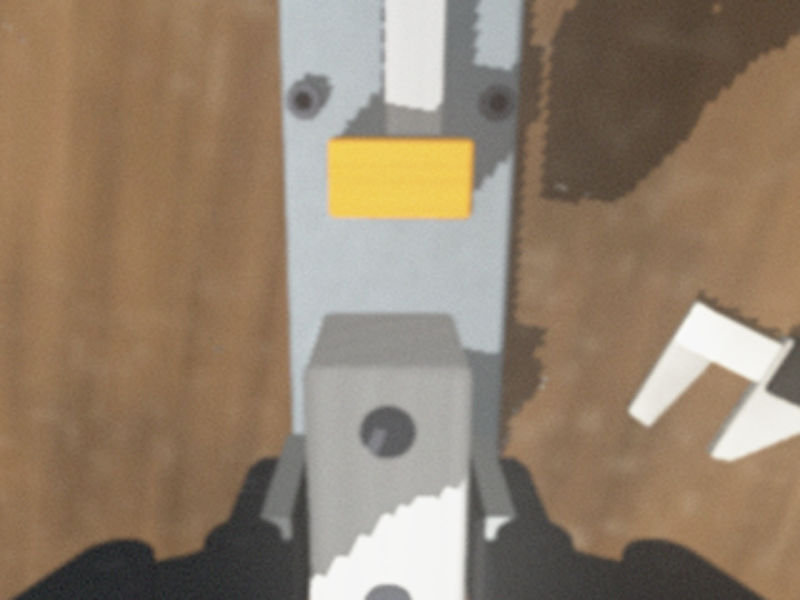

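View pics/t4.png

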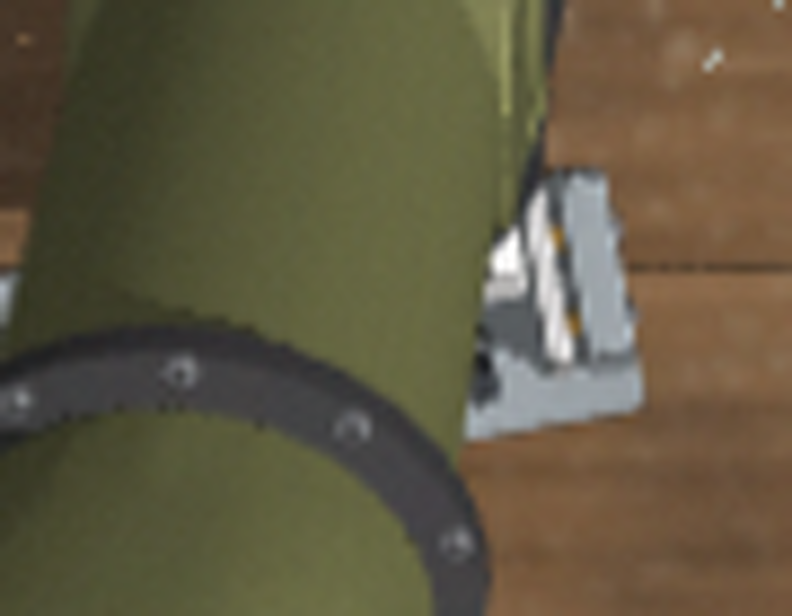

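```bash
python3 - <<'E'
from fit import *
w,s=np.load("w4.npy",allow_pickle=True)
f=lambda x,y:(160+x/2.5,60+y/2.5)
M=R.from_rotvec(s["tool_rot"]).as_matrix()
tl=lambda X:((X-s["tool_pos"])@M*1000).round(1)
zt=s["tool_pos"][2]-.0133+.04
print("stop",tl(pix2plane(w,[f(329,218),f(471,218)],.043,s)))
print("stop back",tl(pix2plane(w,[f(329,138),f(473,139)],.043,s)))
print("block end",tl(pix2plane(w,[f(306,368),f(469,368)],zt,s)),"bottom end",tl(pix2plane(w,[f(324,314),f(453,314)],zt-.04,s)))
print("bed edges",tl(pix2plane(w,[f(282,50),f(296,430),f(527,50),f(503,420)],.01,s)))
E
```

```text
stop [[-45.2  76.  -18. ]
 [-45.2  75.9  25.5]]
stop back [[-68.8  76.  -17.4]
 [-68.5  75.9  25.3]]
block end [[-32.2 -26.7 -14.3]
 [-32.2 -26.7  14. ]] bottom end [[-31.3  13.3 -14.6]
 [-31.3  13.3  14.8]]
bed edges [[-96.1 109.1 -34.8]
 [ 40.  109.  -35.4]
 [-96.  108.9  45.9]
 [ 35.8 108.8  44.1]]
```

Call:
arm_command([
  [-0.3, 0, 0.4, 0],
  [-0.3, 3, 0.4, 0],
  [-0.3, 6, 0.4, 0],
  [-0.3, 8, 0.4, 0],
  [-0.3, 9, 0.4, 0],
  [-0.3, 9.2, 0.4, 0],
  [-0.3, 9.2, 0.4, 0],
])

```text
t: 10.2
tool_pos: [0.6066, -0.0752, 0.0286]
tool_rot: [-1.284, 1.083, -1.084]
ft_force: [0.6, -0.2, -2.1]
finger_gap: 0.0293
```

```bash
python3 - <<'E'
from fit import *
info();st=ctrl.state();print(st["tool_pos"],st["ft_force"],st["wrist_torque"])
w=ctrl.camera("wrist");save(w,"w5.png",(160,60,480,300),2.5);np.save("w5.npy",[w,st],allow_pickle=True)
p=ctrl.camera("side");save(p,"s5.png",(270,160,390,250),6)
E
```

```text
t 10.20 r 0.1924 ang -71.19 ztool 9.72 Ft(ccw) 0.47 Fr 0.34 Fz -2.06 gap 0.0293 z 0.0286 [ 0.08  0.7   0.    1.77 -0.    0.67  0.26]
[ 0.60661802 -0.07521776  0.02860193] [ 0.55904949 -0.17009892 -2.0556499 ] [-0.00167092  0.01346534 -0.02840473]
```

View pics/w5.png

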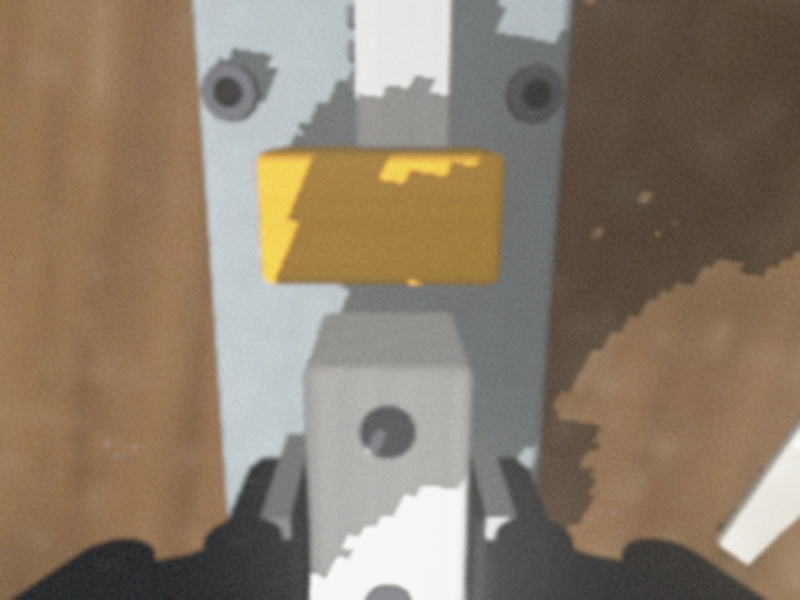

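View pics/s5.png

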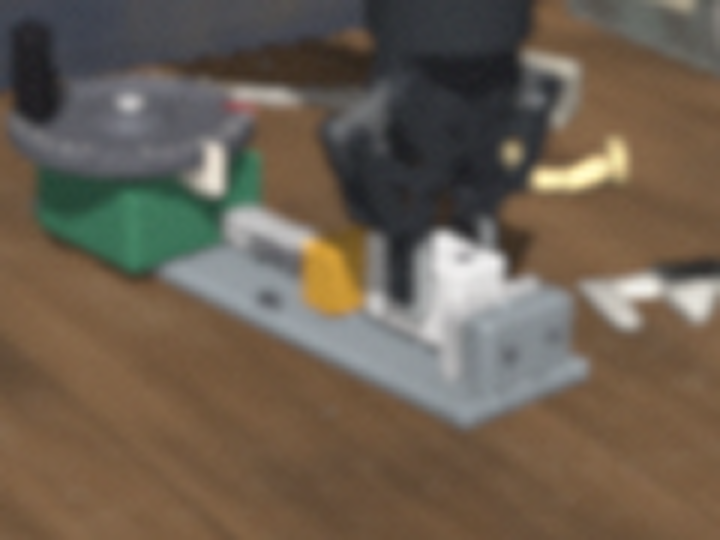

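Call:
arm_command([
  [0, 0.25, 0, 0],
  [0, 0.45, 0, 0],
  [0, 0.55, 0, 0],
  [0, 0.6, 0, 0],
  [0, 0.6, 0, 0],
])

```text
t: 10.8
tool_pos: [0.6063, -0.0748, 0.0233]
tool_rot: [-1.285, 1.082, -1.083]
ft_force: [-1.8, 0.7, 4.8]
finger_gap: 0.0297
```

```bash
python3 - <<'E'
from fit import *
info()
E
```

```text
t 10.80 r 0.1919 ang -71.24 ztool 9.76 Ft(ccw) -1.46 Fr -1.20 Fz 4.78 gap 0.0297 z 0.0233 [ 0.08  0.71  0.    1.77 -0.    0.66  0.26]
```

Call:
arm_command([
  [0, 0, 0, 0],
  [0, 0, 0, 0],
  [0, 0, 0, 0],
  [0, -3, 0, 0],
  [0, -7, 0, 0],
  [0, -12, 0, 0],
  [0, -16, 0, 0],
  [0, -19, 0, 0],
], fingers=0.55)

```text
t: 11.6
tool_pos: [0.6069, -0.0749, 0.2155]
tool_rot: [-1.283, 1.08, -1.085]
ft_force: [-0.0, 0.6, 0.2]
finger_gap: 0.0468
```

```bash
python3 - <<'E'
from fit import *
info();st=ctrl.state()
w=ctrl.camera("wrist");save(w,"w6.png",None,1.25);np.save("w6.npy",[w,st],allow_pickle=True)
p=ctrl.camera("side");save(p,"s6.png",(270,160,390,250),6)
E
```

```text
t 11.60 r 0.1922 ang -71.10 ztool 9.75 Ft(ccw) 0.17 Fr -0.53 Fz 0.22 gap 0.0468 z 0.2155 [ 0.08  0.49  0.01  1.57 -0.01  1.08  0.26]
```

View pics/w6.png

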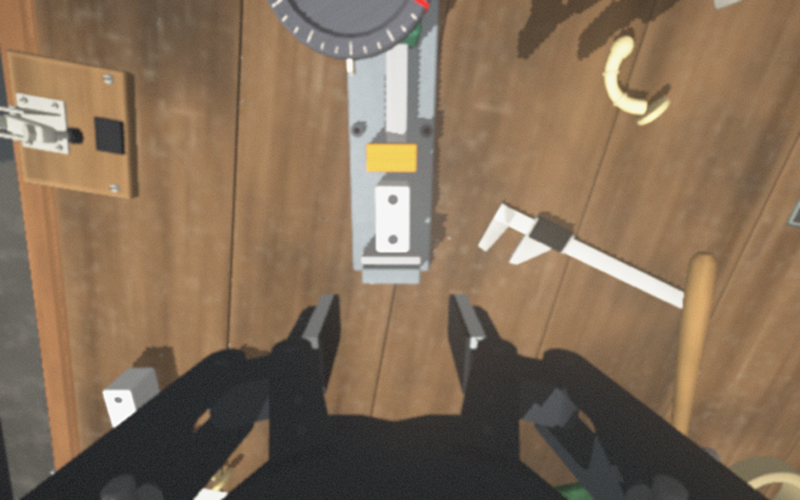

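View pics/s6.png

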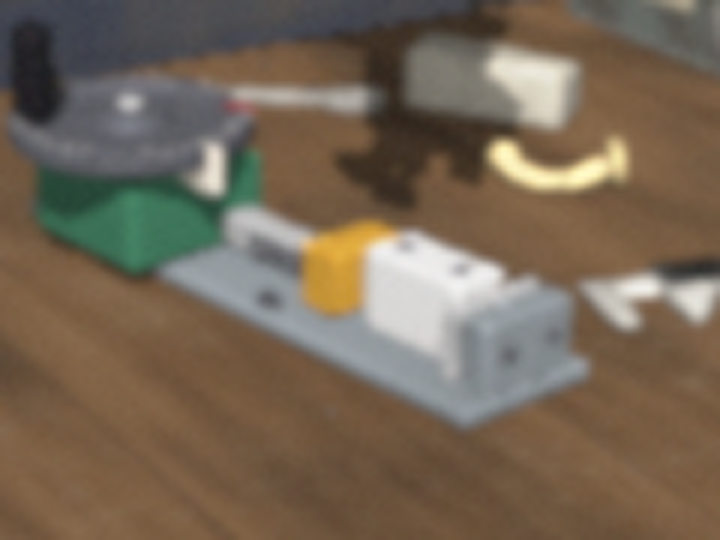

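```bash
python3 - <<'E'
from fit import *
print(rel([.4995,.1233,.23]),ctrl.state()["t"])
w,s=np.load("w6.npy",allow_pickle=True);M=R.from_rotvec(s["tool_rot"]).as_matrix()
tl=lambda X:((X-s["tool_pos"])@M*1000).round(1)
f=lambda x,y:(x/1.25,y/1.25)
print("stop",tl(pix2plane(w,[f(368,171),f(416,171)],.043,s)),"block",tl(pix2plane(w,[f(376,187),f(410,186),f(376,250),f(410,250)],.05,s)),"jaw",tl(pix2plane(w,[f(361,257),f(420,257)],.046,s)))
E
```

```text
[-21.4   -1.38  -7.38] 11.7
stop [[-44.5 172.4 -22.5]
 [-44.4 172.5  19.4]] block [[-31.5 165.4 -15.4]
 [-32.3 165.5  14. ]
 [ 25.6 165.5 -16.3]
 [ 25.7 165.6  14.7]] jaw [[ 33.7 169.4 -30.5]
 [ 33.8 169.6  24.3]]
```

Call:
arm_command([
  [-2.7, -0.2, -0.9, -7.5],
  [-5.3, -0.3, -1.8, -15],
  [-8.0, -0.5, -2.8, -22.5],
  [-10.7, -0.7, -3.7, -30],
  [-13.4, -0.9, -4.6, -37.5],
  [-16.0, -1.0, -5.5, -45],
  [-18.7, -1.2, -6.5, -52.5],
  [-21.4, -1.4, -7.4, -60.2],
], fingers=0.5)

```text
t: 12.5
tool_pos: [0.496, 0.1243, 0.2257]
tool_rot: [-1.554, 0.271, -0.27]
ft_force: [0.6, 0.7, 0.1]
finger_gap: 0.0427
```

Call:
arm_command([
  [0, 0, 0, 0],
  [0, 0, 0, 0],
])

```text
t: 12.7
tool_pos: [0.4967, 0.1237, 0.2259]
tool_rot: [-1.554, 0.275, -0.274]
ft_force: [-0.4, -0.6, 0.5]
finger_gap: 0.0427
```

```bash
python3 - <<'E'
from fit import *
info();st=ctrl.state();print(st["tool_pos"],st["ft_force"])
w=ctrl.camera("wrist");save(w,"w7.png",(200,80,440,260),3.3);np.save("w7.npy",[w,st],allow_pickle=True)
print([(d["score"],d["point"]) for d in ctrl.place_of("handle_grip",w)])
E
```

```text
t 12.70 r 0.0508 ang 160.62 ztool 69.96 Ft(ccw) 0.69 Fr 0.20 Fz 0.46 gap 0.0427 z 0.2259 [-0.08  0.34 -0.3   1.8   0.12  1.02  0.8 ]
[0.49670739 0.12374675 0.22587695] [-0.41687894 -0.57968245  0.45508395]
[(0.87, [0.4992, 0.1229, 0.1077])]
```

View pics/w7.png

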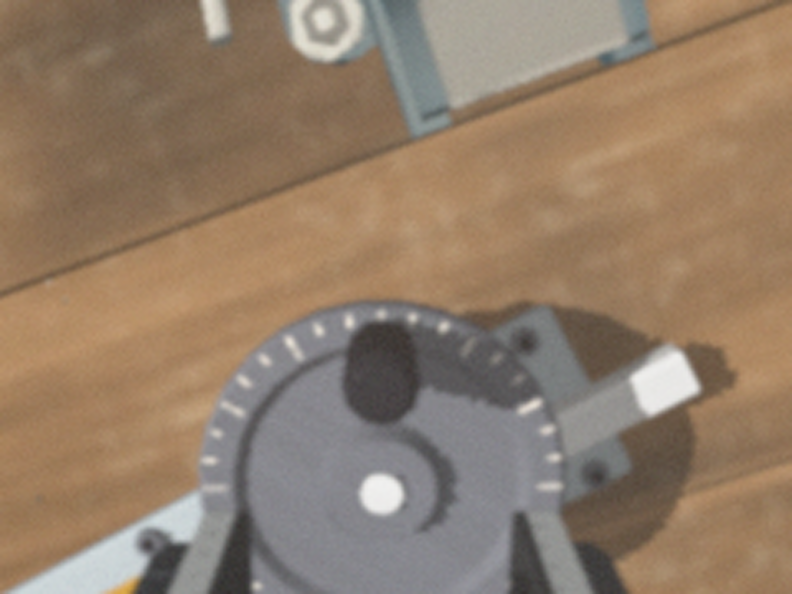

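Call:
arm_command([
  [0.2, 4, 0, 0],
  [0.25, 8, 0, 0],
  [0.25, 11, 0, 0],
  [0.25, 12.8, 0, 0],
  [0.25, 13.4, 0, 0],
  [0.25, 13.4, 0, 0],
], fingers=0.42)

```text
t: 13.4
tool_pos: [0.4993, 0.1219, 0.0915]
tool_rot: [-1.554, 0.277, -0.275]
ft_force: [0.1, 0.7, -0.4]
finger_gap: 0.036
```

```bash
python3 - <<'E'
from h import *
info();F=[]
for i in range(6):
    ctrl.camera("top");F.append(ctrl.state()["ft_force"])
print(np.mean(F,0),np.std(F,0));info()
E
```

```text
t 13.40 r 0.0477 ang 161.72 ztool 69.86 Ft(ccw) -0.70 Fr 0.13 Fz -0.45 gap 0.0360 z 0.0915 [-0.11  0.51 -0.26  1.97  0.2   0.69  0.73]
[ 0.11723914  0.1574346  -0.01930727] [0.37152854 0.36652366 0.58885815]
t 13.70 r 0.0474 ang 160.39 ztool 69.94 Ft(ccw) 0.19 Fr 0.58 Fz -0.93 gap 0.0359 z 0.0932 [-0.11  0.51 -0.26  1.97  0.2   0.69  0.73]
```

Call:
arm_command([
  [0, 0, 0, 0],
  [0, 0, 0, 0],
  [0.03, 0, 0.5, 6],
  [0.1, 0, 1.0, 12],
  [0.23, 0, 1.48, 18],
  [0.41, 0, 1.95, 24],
  [0.64, 0, 2.4, 30],
], fingers=0.31)

```text
t: 14.4
tool_pos: [0.5119, 0.142, 0.0921]
tool_rot: [-1.463, 0.688, -0.684]
ft_force: [-3.4, -3.1, 4.1]
finger_gap: 0.0265
```

```bash
python3 - <<'E'
from h import *
info()
E
```

```text
t 14.40 r 0.0479 ang 132.96 ztool 39.69 Ft(ccw) 4.61 Fr 0.07 Fz 4.10 gap 0.0265 z 0.0921 [-0.25  0.52 -0.1   1.93  0.08  0.7   0.3 ]
```

Call:
arm_command([
  [0.01, 0, 0.25, 3],
  [0.03, 0, 0.5, 6],
  [0.06, 0, 0.75, 9],
  [0.1, 0, 1.0, 12],
  [0.16, 0, 1.24, 15],
  [0.23, 0, 1.48, 18],
])

```text
t: 15.0
tool_pos: [0.5244, 0.1502, 0.0921]
tool_rot: [-1.369, 0.927, -0.922]
ft_force: [-5.3, -1.2, 3.2]
finger_gap: 0.0269
```

```bash
python3 - <<'E'
from h import *
info()
p=ctrl.camera("side");save(p,"s8.png",(270,160,390,250),6);info()
w=ctrl.camera("wrist");save(w,"w8.png",(200,80,520,320),2.4);info()
E
```

```text
t 15.00 r 0.0478 ang 115.05 ztool 21.84 Ft(ccw) 5.35 Fr 1.16 Fz 3.18 gap 0.0269 z 0.0921 [-0.32  0.54 -0.01  1.89  0.01  0.72  0.05]
t 15.05 r 0.0479 ang 114.32 ztool 21.67 Ft(ccw) 5.21 Fr 0.48 Fz 2.90 gap 0.0265 z 0.0921 [-0.32  0.54 -0.01  1.89  0.01  0.72  0.05]
t 15.10 r 0.0479 ang 114.37 ztool 21.92 Ft(ccw) 4.44 Fr 1.03 Fz 3.23 gap 0.0265 z 0.0921 [-0.32  0.54 -0.01  1.89  0.01  0.72  0.05]
```

View pics/w8.png

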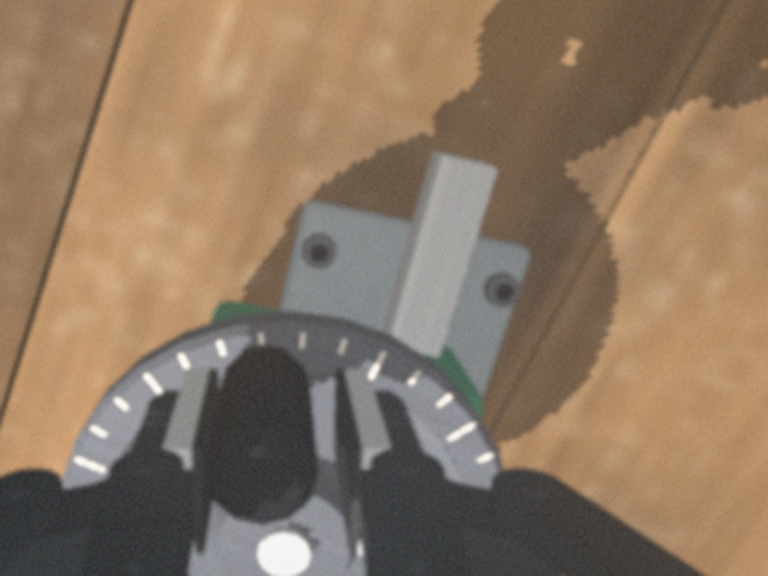

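View pics/s8.png

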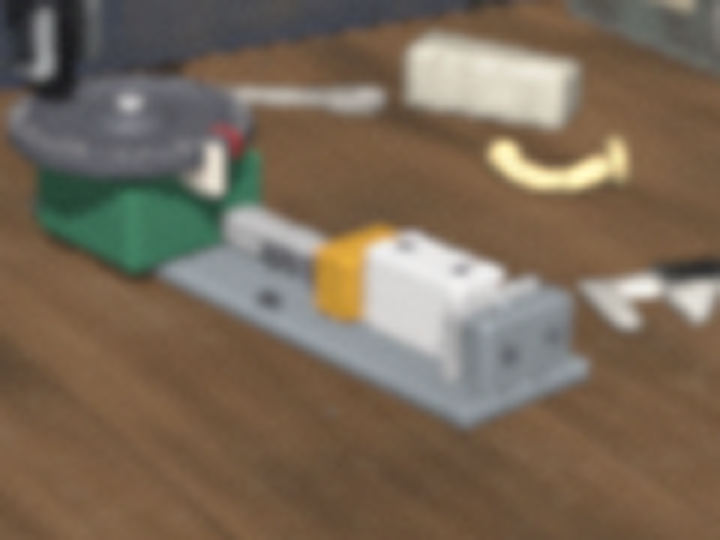

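Call:
arm_command([
  [0, 0, 0.17, 2],
  [0.01, 0, 0.33, 4],
  [0.03, 0, 0.5, 6],
  [0.05, 0, 0.67, 8],
  [0.07, 0, 0.83, 10],
  [0.1, 0, 1.0, 12],
])

```text
t: 15.7
tool_pos: [0.5342, 0.1534, 0.0921]
tool_rot: [-1.289, 1.082, -1.079]
ft_force: [-6.0, -0.8, 4.0]
finger_gap: 0.0263
```

```bash
cat >> h.py <<'E'
def avg(n=4):
    A=[]
    for i in range(n):
        ctrl.camera("top");st=ctrl.state();d=st["tool_pos"][:2]-[.5446,.1069];a=np.arctan2(d[1],d[0])
        f=st["ft_force"];A.append([np.degrees(a),np.hypot(*d)*1000,-f[0]*np.sin(a)+f[1]*np.cos(a),f[0]*np.cos(a)+f[1]*np.sin(a),f[2]])
    A=np.array(A);print("ang r Ft Fr Fz",A.mean(0).round(2),"Ft's",A[:,2].round(1),"ang",A[:,0].round(2),st["t"])
E
python3 - <<'E'
from h import *
info();avg(3);info()
E
```

```text
t 15.70 r 0.0477 ang 102.59 ztool 9.97 Ft(ccw) 6.05 Fr 0.58 Fz 3.97 gap 0.0263 z 0.0921 [-0.36  0.55  0.05  1.86 -0.04  0.73 -0.11]
ang r Ft Fr Fz [102.21  47.79   5.82   0.74   3.53] Ft's [6.3 6.2 5. ] ang [102.16 102.22 102.25] 15.85
t 15.85 r 0.0478 ang 102.25 ztool 10.05 Ft(ccw) 4.98 Fr 0.77 Fz 3.65 gap 0.0263 z 0.0921 [-0.36  0.55  0.05  1.86 -0.04  0.73 -0.11]
```

Call:
arm_command([
  [0, 0, 0.08, 1],
  [0, 0, 0.17, 2],
  [0.01, 0, 0.25, 3],
  [0.01, 0, 0.33, 4],
])

```text
t: 16.25
tool_pos: [0.5375, 0.1541, 0.0921]
tool_rot: [-1.26, 1.134, -1.13]
ft_force: [-6.3, -0.8, 3.9]
finger_gap: 0.0268
```

```bash
python3 - <<'E'
from h import *
avg(3);p=ctrl.camera("side");save(p,"s9.png",(300,180,370,240),10)
E
```

```text
ang r Ft Fr Fz [98.44 47.82  5.41  1.15  3.29] Ft's [4.8 5.5 6. ] ang [98.43 98.47 98.43] 16.4
```

View pics/s9.png

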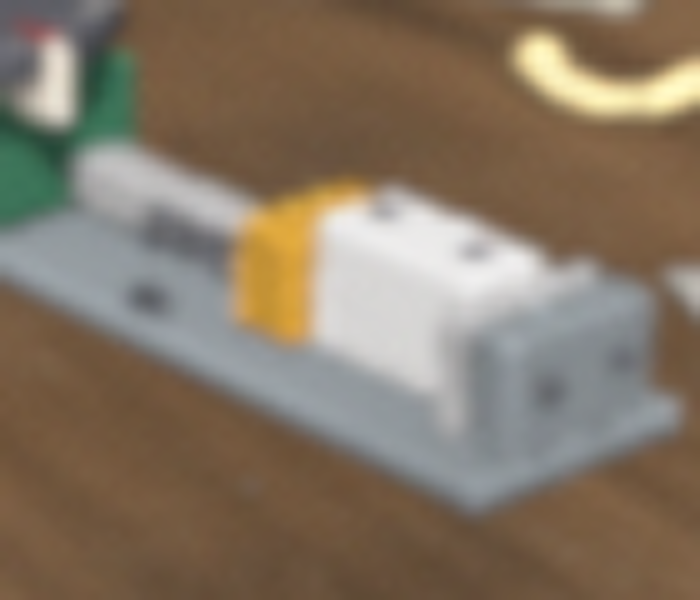

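Call:
arm_command([
  [0, 0, 0.05, 0.6],
  [0, 0, 0.1, 1.2],
  [0, 0, 0.15, 1.8],
])

```text
t: 16.75
tool_pos: [0.5389, 0.1544, 0.0921]
tool_rot: [-1.246, 1.157, -1.153]
ft_force: [-6.0, -0.2, 3.4]
finger_gap: 0.0269
```

```bash
python3 - <<'E'
from h import *
avg(3)
E
```

```text
ang r Ft Fr Fz [96.68 47.85  5.97  0.6   3.38] Ft's [6.5 5.9 5.5] ang [96.61 96.72 96.71] 16.9
```

Call:
arm_command([
  [0, 0, 0.05, 0.6],
  [0, 0, 0.1, 1.2],
  [0, 0, 0.15, 1.8],
])

```text
t: 17.2
tool_pos: [0.5404, 0.1545, 0.0921]
tool_rot: [-1.232, 1.18, -1.176]
ft_force: [-5.8, -0.8, 3.8]
finger_gap: 0.0266
```

```bash
python3 - <<'E'
from h import *
avg(4)
E
```

```text
ang r Ft Fr Fz [94.87 47.9   5.63  0.62  3.57] Ft's [6.  6.1 5.3 5. ] ang [94.86 94.89 94.88 94.85] 17.4
```

Call:
arm_command([
  [0, 0, 0.05, 0.6],
  [0, 0, 0.1, 1.2],
  [0, 0, 0.15, 1.8],
])

```text
t: 17.7
tool_pos: [0.5419, 0.1547, 0.0921]
tool_rot: [-1.217, 1.203, -1.199]
ft_force: [-5.8, 0.7, 3.9]
finger_gap: 0.0267
```

```bash
python3 - <<'E'
from h import *
avg(3)
p=ctrl.camera("side");save(p,"s10.png",(300,180,370,240),10)
E
```

```text
ang r Ft Fr Fz [93.06 47.96  5.87  0.91  2.94] Ft's [5.7 5.8 6.2] ang [93.08 93.04 93.06] 17.85
```

View pics/s10.png

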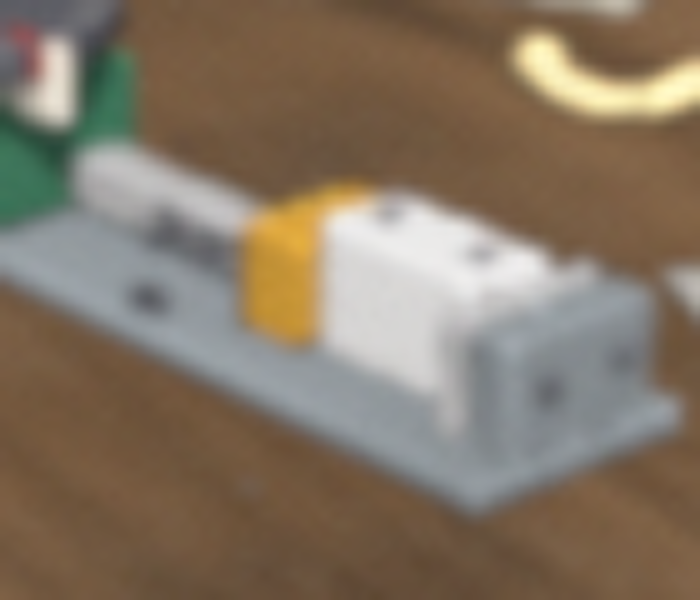

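Call:
arm_command([
  [0, 0, 0.05, 0.6],
  [0, 0, 0.1, 1.2],
  [0, 0, 0.15, 1.8],
])

```text
t: 18.2
tool_pos: [0.5429, 0.1549, 0.092]
tool_rot: [-1.203, 1.227, -1.222]
ft_force: [-7.9, 1.3, 5.1]
finger_gap: 0.0264
```

```bash
python3 - <<'E'
from h import *
avg(3)
E
```

```text
ang r Ft Fr Fz [92.1  48.07  7.66  0.89  4.32] Ft's [7.1 8.3 7.6] ang [92.12 92.08 92.11] 18.35
```

Call:
arm_command([
  [0, 0, 0.03, 0.3],
  [0, 0, 0.05, 0.3],
  [0, 0, 0.05, 0.3],
])

```text
t: 18.65
tool_pos: [0.543, 0.155, 0.0919]
tool_rot: [-1.201, 1.231, -1.225]
ft_force: [-7.3, 0.1, 4.7]
finger_gap: 0.0264
```

```bash
python3 - <<'E'
from h import *
avg(6)
p=ctrl.camera("side");save(p,"s11.png",(300,180,370,240),10)
E
```

```text
ang r Ft Fr Fz [91.97 48.09  8.28  0.94  5.15] Ft's [8.2 8.1 8.  8.1 9.3 8. ] ang [91.99 91.98 91.97 91.94 91.98 91.98] 18.95
```

View pics/s11.png

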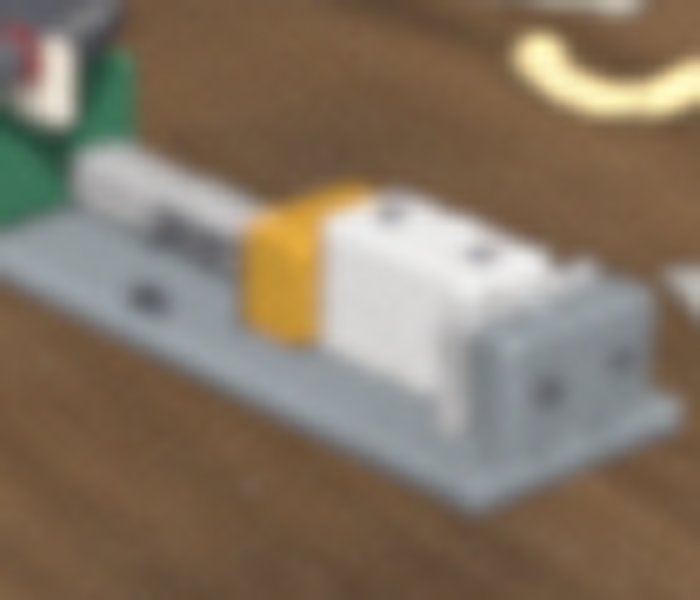

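Call:
arm_command([
  [0, 0, -0.15, 0],
  [0, 0, -0.3, 0],
  [0, 0, -0.42, 0],
  [0, 0, -0.5, 0],
  [0, 0, -0.5, 0],
])

```text
t: 19.5
tool_pos: [0.5413, 0.1545, 0.0924]
tool_rot: [-1.196, 1.228, -1.229]
ft_force: [1.2, 0.0, -0.1]
finger_gap: 0.0265
```

```bash
python3 - <<'E'
from h import *
avg(3)
w=ctrl.camera("wrist");save(w,"w12.png",(200,80,520,320),2.4)
E
```

```text
ang r Ft Fr Fz [ 9.404e+01  4.769e+01 -1.800e-01  3.500e-01  6.000e-02] Ft's [-0.  -0.2 -0.4] ang [93.99 94.03 94.12] 19.65
```

View pics/w12.png

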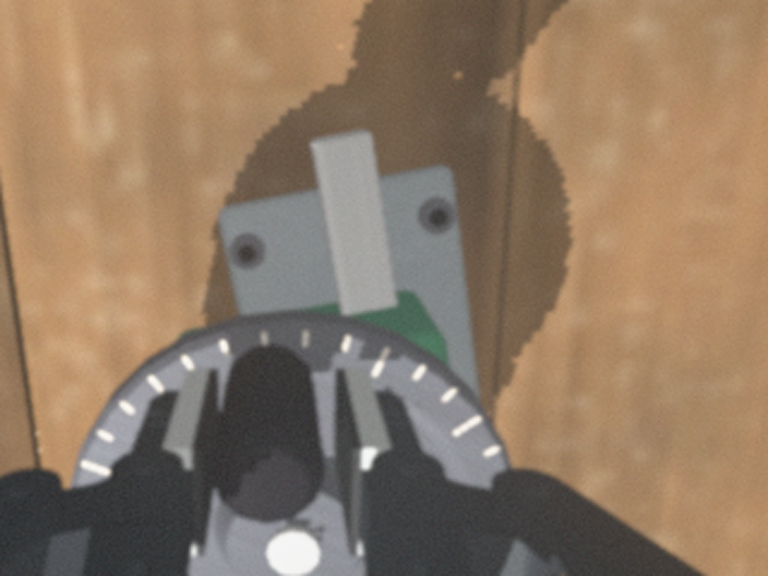

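Call:
arm_command([
  [0, 0, 0, 0],
  [0, 0, 0, 0],
  [0, -1.5, 0, 0],
  [0, -4, 0, 0],
  [0, -7.5, 0, 0],
  [0, -11, 0, 0],
  [0, -14, 0, 0],
  [0, -16, 0, 0],
], fingers=0.42)

```text
t: 20.5
tool_pos: [0.5414, 0.1546, 0.2548]
tool_rot: [-1.194, 1.228, -1.23]
ft_force: [0.2, 0.1, 0.1]
finger_gap: 0.036
```

Call:
arm_command([
  [-4, 0, -1, 0],
  [-8, 0, -2, 0],
  [-12, 0, -3, 0],
  [-14, 0, -3, 0],
  [-14, 0, -3, 0],
])

```text
t: 21.0
tool_pos: [0.5135, 0.2992, 0.2518]
tool_rot: [-1.199, 1.226, -1.224]
ft_force: [-0.3, -0.2, -0.0]
finger_gap: 0.0358
```

```bash
python3 - <<'E'
from h import *
s=ctrl.state();print(s["t"],s["tool_pos"],s["ft_force"])
p=ctrl.camera("side");save(p,"s13.png",(270,160,390,250),6)
w=ctrl.camera("top");save(w,"t13.png",(170,130,390,230),3.6)
E
```

```text
21.0 [0.51352122 0.29924263 0.25183389] [-0.31058624 -0.17520086 -0.00858976]
```

View pics/s13.png

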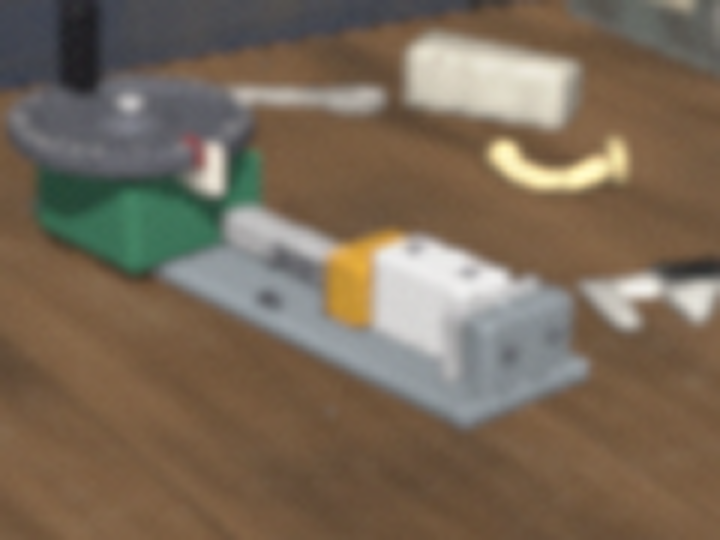

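View pics/t13.png

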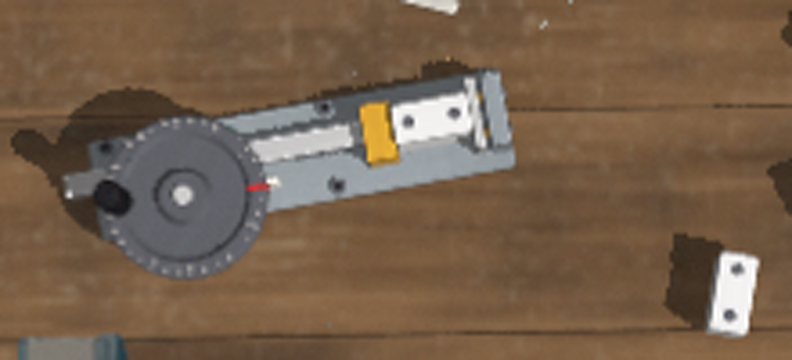

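```bash
python3 -c "
from h import *
print(ctrl.finish_job())"
```

```text
the job is handed in; nothing more can be done
None
```

The stop is set to the block and the job is handed in, at about 21 s of the 72 s allowed. No verdict was reported.

- **Opening:** I wound the wheel anticlockwise until the red line was about 62° past the pointer. The gap then measured about 76–78 mm in the pictures.
- **Block:** I took the leftmost of the four look-alikes, the one at (345,168) in the top picture. I set it flat on the bed, square to the stop face as near as the pictures showed, with its length across the gap.
- **Closing:** I wound clockwise only, pushing the knob with one pad. The wheel stalled against the block, and I stopped with 8.3 N at the handle, against about 5.4–5.9 N for free winding. That works out at a nip of about 6–7 N, which I estimated from the handle force and did not measure at the block. The highest single handle reading was 9.3 N, about 8–9 N at the stop.
- **Last checks:** After backing off, the handle force was about 0. The final pictures show the block square and touching stop and jaw, the red line at the pointer and the gripper clear of everything. I did not test the hold by pulling on the block.

One measurement disagreed: my fixture fit from the top picture was about 4–5 mm off sideways. I corrected it with the wrist camera before placing the block.

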